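# Nest the ball dish and present it a quarter turn round

### The job

Pick up the small dish with its loose steel ball, set it down concentrically, right to the bottom, inside the large dish and let go; then take the large dish by its two flat cheeks, lift it straight up about 100 mm with the small dish in it, and only then turn it a quarter turn (either way), so that its long strap, which starts square to the dovetail track, runs parallel to the track, ready for the carriage. Keep the dishes level and the ball resting in the middle of the small dish all the while, and leave the carriage, bushing, plug and collar where they are. Finish still holding the large dish up by its cheeks, level and still: do not put it down or let go.

Things in the scene. Friction and masses are not known exactly. Their poses are not given: they have to be found in the camera images.
- large_dish: Round aluminium pan, 180 g, 16 mm high, rim 59 across, floor 5 thick, mouth 53 tapering to 48 at the floor. Flat upright cheeks on its +y and -y sides, 34 long (x), 20 high, 64 over their outer faces: grip here. A flat strap 124 long (x), 18 wide, 4 thick under it shows at both ends; it starts square to the track within 3 degrees. Origin: centre of underside; z up.
- small_dish: Same pan, smaller, 100 g: 18 mm high, 44 across at the bottom, 49 at the rim; floor a 10 degree cone. Flat ears on its +y and -y, 30 wide (x), 5 thick, 14 to 42 above the underside, 52 over outer faces: grip here, fingertips 19 or more above the underside to clear the large dish. Origin: centre of underside; z up. Nested: 5 mm above the large dish's origin, any yaw.
- ball_center (a point): Centre of the loose dark steel ball, 16 mm across, 17 g, which lies in the middle of the small dish, its centre about 13 mm above that dish's underside. It rolls off the middle if the dish is tipped or jerked.
- track: Fixed dovetail track, steel, 90 mm wide (x) and 400 mm long (y), on the bench; the track runs along its own y axis. Origin: centre of the underside. A green enamel V-block, 52 mm high, is fixed on its +y end.
- carriage: Steel slide carriage on the track, 64 by 70 mm, top at 48 mm; bystander. Origin: on the track's centre line at bench level, under the carriage's middle.
- bushing: Bronze lap bushing, an upright tube 40 mm across, 45 mm high; bystander. Origin: centre of the underside.
- plug: Black steel spool land plug, upright, 30 mm across, 38 mm high; bystander. Origin: centre of the underside.
- collar: Dull zinc spacer collar, a flat ring 44 mm across, 14 mm high; bystander. Origin: centre of the underside.
Things that resemble listed ones, but are neither listed nor needed, are in the scene too. Several things have the shape of the large_dish; the one meant has the colours described above.

How it is judged:
By the outcome, as a careful person would: the job done as asked, in the order asked, and still so for the second after the job is handed in, while the arm keeps its last pose, push and grip.
It also fails if it takes over 72 s, if anything falls off the work surface, if the arm or the gripper's body presses on something with over 40 N, if the wrist force passes 120 N, or if a joint passes its speed limit or range.

### The arm

A 6-joint arm with a two-finger parallel gripper is mounted at the origin on the work surface. World frame = base frame: x ahead of the robot, y to its left, z up, the work surface at z = 0. Lengths are in mm, angles in rad, forces in N, time in s.
With the tool pointing down it reaches from about 275 to 975 mm from the base axis. Payload 8.4 kg.
Tool frame: the origin (TCP) lies at the centre of the arm's flange, where the gripper is bolted on; the fingertips stand r.tip_reach ahead of it and the grasp point (between the pads) lies 171 mm ahead of it (r.tip_reach is the distance from the TCP to the fingertips, in mm); z points along the fingers, y is the line along which they close (so a half turn about z gives the same grasp; the last joint's range is limited). The gripper opens to 92 mm and grips with 3 to 60 N. Pads are 20 mm wide; open, the fingers measure 128 mm over their backs; the gripper's body (75 mm by 189 mm) begins 69 mm behind the grasp point.
Start: joints at [-1.261, 0.353, 1.633, -0, 1.155, -0.002], TCP at [191.732, -594.868, 404.683] pointing down, gripper open.
Joint ranges: [-2.63, 2.63], [-0.92, 2.1], [0.06, 2.66], [-1.3, 4.44], [0, 2.69], [-3.02, 3.02]. Speed limits (rad/s): [2.22, 2.22, 2.79, 3.14, 3.14, 3.14].

### API

Orientations are given as a rotation vector (axis times angle).
In Python, from station import r, vision gives the robot as it stands.
- The arm moves only by the tool arm_command, never from a script. Its arguments are lists of equal length, an entry for each row: "offset": the shift along the tool's x, y, z scaled (see below), a list of three; "dr": the turn, a rotation vector about the tool's x, y, z scaled (see below), a list of three; "fingers": the closure, from 0 (fully open) to 1 (shut). A call has 1 to 8 rows; each row shifts and turns the commanded pose from where the row before left it, along the tool's axes as they then stand; what a row does not reach is not made up. The controller multiplies each number of a shift by 0.05 m and each number of a turn by 0.1 rad. A row lasts 1/8 s, in which the tool goes at most 62.5 mm and 10.7 degrees, less where a joint would pass 70% of its speed; a pose out of reach is approached as far as the arm can. A call with a number of a shift or a turn outside -1 to 1 is refused whole. A call with a gripper value outside its range is refused whole. The fingers move at their own pace and stop on an object; the grip force is fixed at half the most. Time passes only in rows, so rows that do not move let the fingers close. It gives the time, the measured TCP pose, the force, the opening and the grip force at its end, in the units of the state.
- r.observe(): the state, without advancing time (a new reading comes with each control period).
- vision.capture(name): name is "scene" or "top" or "wrist"; returns the picture (400x640x3 uint8, red, green, blue); there is no depth.
- vision.camera_info(name): a dict with "fx", "fy", "cx", "cy" (pixels), "R" (3x3) and "t" (3): a world point X has camera coordinates R X + t; the wrist camera has in their place "T_tool_cam" (4x4, takes a point from camera to tool coordinates, whose origin is the TCP and whose axes are the flange's). Camera axes: x right, y down, z forward; pixel columns grow to the right and rows downward; lengths in mm; the calibration is good to about 2 mm. A picture is of the moment at which its call begins: read the wrist's pose just before it. camera_info takes no time and is no camera call.
- r.job_done(): hands the job in; it is judged then, once.
The state is a dict: "t": time; "qpos": joint angles; "joint_vel": joint speeds; "joint_torque": joint torques, N m; "position": TCP position; "orientation": TCP orientation; "force": force on the tool from outside, world axes, zero at the start; "moment": the same for the moment, N m; "opening": finger opening in mm; "grip_force": force on a finger pad.
Only numpy, scipy, OpenCV 4.12 (cv2) and the standard library are available. Lean on these libraries where they do the work, as an engineer would, in place of code of your own. Each camera call takes 0.05 s, during which the arm holds its last target. There are 200 camera calls.

## Working session

There is one attempt and no reset: what is moved stays moved. The work goes in short steps, Python scripts to look and compute and a tool call to move; the robot and the scene stay as the last step left them, time stands still between calls to the robot, and variables do not carry over. Pictures are saved under pics/ and viewed, at most 10 in all, crops included, and the job is handed in when it is done.

Besides the shell and the picture viewer there is one more tool, called after ">>>" by a JSON object that holds its "method" and its "body", one argument or row to a line. arm_command: Moves the arm, as the interface text tells. Its arguments: {"type":"object","properties":{"offset":{"type":"array"},"dr":{"type":"array"},"fingers":{"type":"array"}},"required":["offset","dr","fingers"]}

```bash
mkdir -p pics; ls; python3 - <<'E'
from station import r, vision
import cv2,json,numpy as np
for n in("scene","top"):
    im=vision.capture(n); cv2.imwrite(f"pics/{n}0.png",im[:,:,::-1])
    i=vision.camera_info(n); print(n,{k:np.round(v,4).tolist() for k,v in i.items()})
i=vision.camera_info("wrist");print({k:np.round(v,4).tolist() for k,v in i.items()})
print(r.tip_reach); print(r.observe())
a=cv2.imread("pics/top0.png");
E
```

```text
pics
scene {'fx': 361.4506, 'fy': 361.4506, 'cx': 319.8468, 'cy': 198.7775, 'R': [[-0.0327, 0.9994, -0.0062], [0.8451, 0.0244, -0.5341], [-0.5337, -0.0227, -0.8454]], 't': [31.0728, -460.643, 1042.8229]}
top {'fx': 402.3587, 'fy': 402.3587, 'cx': 321.5663, 'cy': 204.7868, 'R': [[-0.0155, -0.9998, -0.0085], [-0.9896, 0.0166, -0.1428], [0.1429, 0.0062, -0.9897]], 't': [-4.8051, 566.8869, 723.7814]}
{'fx': 316.8559, 'fy': 316.8559, 'cx': 317.3282, 'cy': 198.8403, 'T_tool_cam': [[-0.0013, -0.9687, -0.2482, 68.8737], [1.0, -0.0012, -0.0005, -0.3078], [0.0002, -0.2482, 0.9687, 20.3942], [0.0, 0.0, 0.0, 1.0]]}
190.1
{'t': 0.1, 'qpos': array([-1.26138068e+00,  3.53597553e-01,  1.63400980e+00, -9.10778773e-06,
        1.15520784e+00, -2.39720395e-03]), 'joint_vel': array([ 0.00146576, -0.00046708, -0.00273039,  0.00105888,  0.00031023,
        0.00146774]), 'joint_torque': array([-7.81188874e-05, -5.94903910e+01, -3.34930265e+01,  6.98222383e-02,
        1.83787337e-02, -3.36174207e-05]), 'position': array([ 191.68296622, -594.6812245 ,  404.04834959]), 'orientation': array([-3.10229572e+00, -4.87630976e-01,  3.06449185e-04]), 'force': array([ 0.41077418, -0.43214077,  0.03639572]), 'moment': array([-0.01686261, -0.01613581, -0.06353806]), 'grip_force': 0.0, 'opening': 91.9100418541365}
```

View pics/scene0.png

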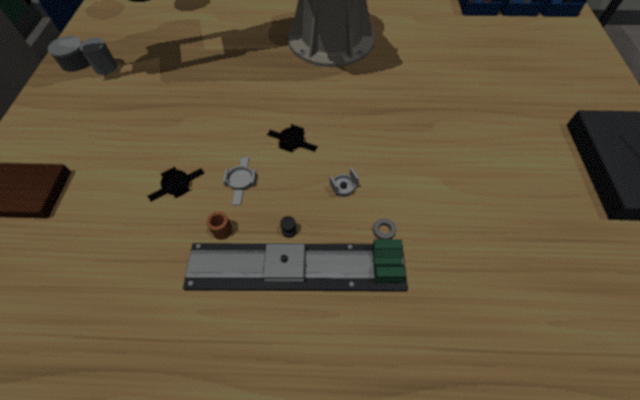

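View pics/top0.png

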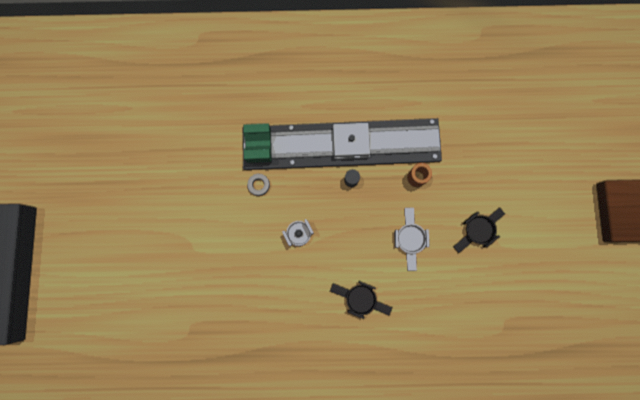

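In top, the large-dish candidates are a light aluminium one at (411,239) and black ones at (480,231) and (361,300). The aluminium one fits the description. The only small dish with a ball is at (298,234). The track is at (342,145) with its green V-block at the left, and the collar, plug and bushing sit along its near edge.

```bash
cat > h.py <<'E'
from station import r, vision
import cv2,numpy as np
from scipy.spatial.transform import Rotation as Ro
def cam(name):
    i=vision.camera_info(name); K=np.array([[i["fx"],0,i["cx"]],[0,i["fy"],i["cy"]],[0,0,1]])
    if name=="wrist":
        o=r.observe(); T=np.eye(4);T[:3,:3]=Ro.from_rotvec(o["orientation"]).as_matrix();T[:3,3]=o["position"]
        W=T@np.array(i["T_tool_cam"]); return K,W[:3,:3].T,-W[:3,:3].T@W[:3,3]
    return K,np.array(i["R"]),np.array(i["t"])
def cast(c,px,z):
    K,R,t=c; px=np.atleast_2d(np.array(px,float)); C=-R.T@t
    d=(R.T@np.linalg.inv(K)@np.c_[px,np.ones(len(px))].T).T
    return C+d*((z-C[2])/d[:,2])[:,None]
def proj(c,X):
    K,R,t=c; p=(K@(R@np.atleast_2d(X).T+t[:,None])).T; return p[:,:2]/p[:,2:]
def blobs(mask,amin=20):
    cs,_=cv2.findContours(mask.astype(np.uint8),cv2.RETR_EXTERNAL,cv2.CHAIN_APPROX_NONE)
    return sorted([c for c in cs if cv2.contourArea(c)>amin],key=cv2.contourArea,reverse=True)
def cen(c):
    m=cv2.moments(c);return np.array([m["m10"],m["m01"]])/m["m00"]
E
cat > m.py <<'E'
from h import *
im={n:cv2.imread(f"pics/{n}0.png") for n in("top","scene")}
def neutral(a): h=cv2.cvtColor(a,cv2.COLOR_BGR2HSV); return (h[...,1]<60)&(h[...,2]>100)
win={"top":{"L":(385,200,440,278),"S":(275,212,322,258)},"scene":{"L":(215,150,265,210),"S":(322,163,367,203)}}
for n in win:
    c=cam(n)
    for k,(x0,y0,x1,y1) in win[n].items():
        m=np.zeros(im[n].shape[:2],bool); m[y0:y1,x0:x1]=neutral(im[n])[y0:y1,x0:x1]
        b=blobs(m); q=b[0]
        print(n,k,len(b),cv2.contourArea(q),cen(q),cv2.minAreaRect(q))
        if k=="L":
            p=q[:,0]; i=1; lo,hi=p[:,1].min(),p[:,1].max()
            e=[p[p[:,1]<=lo+10].mean(0) ,p[p[:,1]>=hi-10].mean(0)]
            pts=cast(c,e,4);print(" strap ends",pts.round(1).tolist(),np.linalg.norm(pts[0]-pts[1]),"mid",pts.mean(0).round(1),"ang",np.degrees(np.arctan2(*(pts[0]-pts[1])[[1,0]])))
        else:
            g=im[n][y0:y1,x0:x1].max(2); cx,cy=np.array(cen(q),int)-[x0,y0]
            w=(g<80).astype(np.uint8); w2=np.zeros_like(w); w2[cy-8:cy+9,cx-8:cx+9]=w[cy-8:cy+9,cx-8:cx+9]
            bb=blobs(w2,5); print(" ball",[(cv2.contourArea(z),(cen(z)+[x0,y0]).round(1).tolist(),cast(c,cen(z)+[x0,y0],13).round(1).tolist()) for z in bb])
            print(" dishblob z9",cast(c,cen(q),9).round(1))
a=im["top"]; h=cv2.cvtColor(a,cv2.COLOR_BGR2HSV); 
s=np.hstack([cv2.resize(a[205:265,270:330],(390,390),interpolation=cv2.INTER_CUBIC),cv2.resize(a[200:280,371:451],(390,390),interpolation=cv2.INTER_CUBIC)])
cv2.imwrite("pics/crop1.png",s)
# track: dark rails outline
c=cam("top");m=np.zeros(a.shape[:2],bool);m[110:175,235:450]=((h[...,2]<75)|(h[...,1]<70))[110:175,235:450]
q=blobs(m)[0];R=cv2.minAreaRect(q);B=cast(c,cv2.boxPoints(R),15);print("track",R,B.round(0).tolist())
E
python3 m.py
```

```text
top L 1 1048.5 [411.38547131 238.7223017 ] ((412.1413879394531, 238.9034423828125), (62.53895568847656, 33.17794418334961), 86.633544921875)
 strap ends [[555.1, -186.7, 4.0], [448.4, -187.0, 4.0]] 106.70560362187906 mid [ 501.7 -186.9    4. ] ang 0.14307823812750944
top S 1 525.0 [297.69206349 232.91777778] ((297.8000183105469, 233.1000213623047), (25.043960571289062, 28.174455642700195), 63.43495178222656)
 ball [(28.0, [298.1, 233.3], [[515.4, 33.0, 13.0]])]
 dishblob z9 [[516.4  33.9   9. ]]
scene L 3 276.5 [240.88366486 178.13019892] ((242.3000030517578, 177.40000915527344), (16.12761688232422, 27.51181411743164), 71.56504821777344)
 strap ends [[484.1, -175.0, 4.0], [510.4, -182.6, 4.0]] 27.36098518356733 mid [ 497.3 -178.8    4. ] ang 163.91417995299489
scene S 1 94.0 [343.37588652 184.5248227 ] ((341.72296142578125, 181.9121551513672), (23.249526977539062, 13.368478775024414), 54.46232223510742)
 ball [(33.0, [343.1, 184.9], [[518.1, 34.5, 13.0]]), (20.0, [345.2, 177.2], [[498.3, 38.9, 13.0]]), (14.0, [336.3, 189.6], [[530.2, 20.5, 13.0]])]
 dishblob z9 [[514.3  35.3   9. ]]
track ((341.23162841796875, 144.0108642578125), (43.935150146484375, 198.24241638183594), 87.68293762207031) [[734.0, 146.0, 15.0], [744.0, -255.0, 15.0], [653.0, -253.0, 15.0], [643.0, 142.0, 15.0]]
```

View pics/crop1.png

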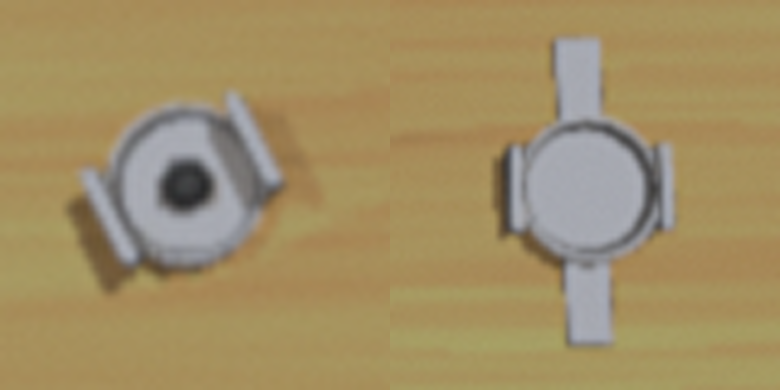

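The crop confirms the choice: on the left the ball sits mid-dish with ears along about -61°, and on the right is the aluminium large dish with its strap along world x. The fixes are ball ≈ (516, 34) and large dish ≈ (502, -187). I'll move above the small dish to look with the wrist camera.

>>> {"method": "arm_command", "body": {
  "offset": [
    [0.62,-0.62,0.1],
    [0.62,-0.62,0.1],
    [0.62,-0.62,0.1],
    [0.62,-0.62,0.1],
    [0.62,-0.62,0.1],
    [0.62,-0.62,0.1],
    [0.62,-0.62,0.1],
    [0.62,-0.62,0.1]
  ],
  "dr": [
    [0,0,0],
    [0,0,0],
    [0,0,0],
    [0,0,0],
    [0,0,0],
    [0,0,0],
    [0,0,0],
    [0,0,0]
  ],
  "fingers": [0,0,0,0,0,0,0,0]
}}

```text
t: 1.1
position: [352.1, -281.4, 364.4]
orientation: [-3.103, -0.487, 0.0]
force: [-0.4, 0.0, -0.6]
opening: 91.9
grip_force: 0.0
```

>>> {"method": "arm_command", "body": {
  "offset": [
    [0.62,-0.62,0.1],
    [0.62,-0.62,0.1],
    [0.62,-0.62,0.1],
    [0.62,-0.62,0.1],
    [0.62,-0.62,0.1],
    [0.62,-0.62,0.1],
    [0.62,-0.62,0.1],
    [0.62,-0.62,0.1]
  ],
  "dr": [
    [0,0,0],
    [0,0,0],
    [0,0,0],
    [0,0,0],
    [0,0,0],
    [0,0,0],
    [0,0,0],
    [0,0,0]
  ],
  "fingers": [0,0,0,0,0,0,0,0]
}}

```text
t: 2.1
position: [512.0, 30.8, 324.3]
orientation: [3.103, 0.488, -0.001]
force: [0.5, -0.8, 0.2]
opening: 91.9
grip_force: 0.0
```

>>> {"method": "arm_command", "body": {
  "offset": [
    [0,0,0],
    [0,0,0],
    [0,0,0],
    [0,0,0]
  ],
  "dr": [
    [0,0,-1],
    [0,0,-0.97],
    [0,0,0],
    [0,0,0]
  ],
  "fingers": [0,0,0,0]
}}

```text
t: 2.6
position: [511.6, 29.3, 324.6]
orientation: [-3.041, -0.787, 0.0]
force: [-0.7, -0.2, 0.0]
opening: 92.0
grip_force: 0.0
```

```bash
cat > w.py <<'E'
import sys
from h import *
c=cam("wrist"); im=vision.capture("wrist"); cv2.imwrite(f"pics/{sys.argv[1]}.png",im[:,:,::-1])
np.savez(f"pics/{sys.argv[1]}.npz",K=c[0],R=c[1],t=c[2])
o=r.observe();M=Ro.from_rotvec(o["orientation"]).as_matrix()
print(o["t"],o["position"].round(1),"tool x ang",np.degrees(np.arctan2(M[1,0],M[0,0])).round(2),"tilt",M[:2,2].round(4),"q",o["qpos"].round(2))
E
python3 w.py w1
```

```text
2.65 [511.6  29.2 324.6] tool x ang 29.04 tilt [-0.0001  0.    ] q [0.05 0.28 1.95 0.   0.92 1.12]
```

View pics/w1.png

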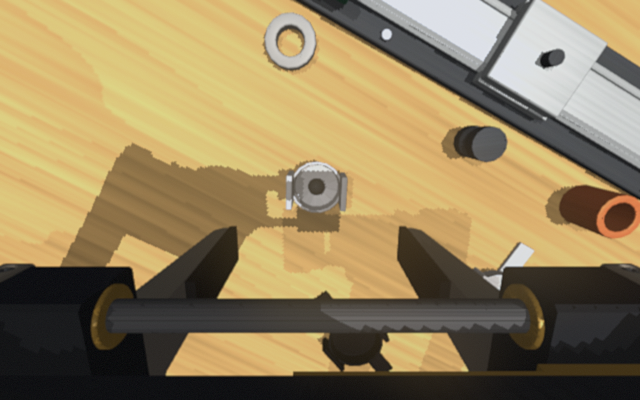

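The wrist view shows the small dish at (316,186), with its ears left and right at x ≈ 290 and 344, almost square to the fingers' closing line. The ball is central at (316,186).

```bash
cat > m2.py <<'E'
from h import *
a=cv2.imread("pics/w1.png"); z=np.load("pics/w1.npz"); c=(z["K"],z["R"],z["t"])
h=cv2.cvtColor(a,cv2.COLOR_BGR2HSV)
m=np.zeros(a.shape[:2],bool); s=(slice(155,235),slice(280,355)); m[s]=(h[...,1]<50)[s]&(h[...,2]>60)[s]
for q in blobs(m)[:2]: print(cv2.contourArea(q),cen(q),cv2.minAreaRect(q),cast(c,cen(q),20).round(1))
b=np.zeros_like(m); b[s]=(h[...,2]<95)[s]; b[:170]=0;b[200:]=0;b[:,:300]=0;b[:,333:]=0
for q in blobs(b): print("ball",cv2.contourArea(q),cen(q),cast(c,cen(q),13).round(1))
cv2.imwrite("pics/crop2.png",cv2.resize(a[150:230,265:365],(800,640),interpolation=cv2.INTER_NEAREST)[:600])
E
python3 m2.py
```

```text
2387.5 [315.62464223 187.30575916] ((316.0, 187.0), (50.0, 60.0), 90.0) [[516.6  34.5  20. ]]
ball 184.0 [316.09782609 186.18931159] [[516.4  34.   13. ]]
```

View pics/crop2.png

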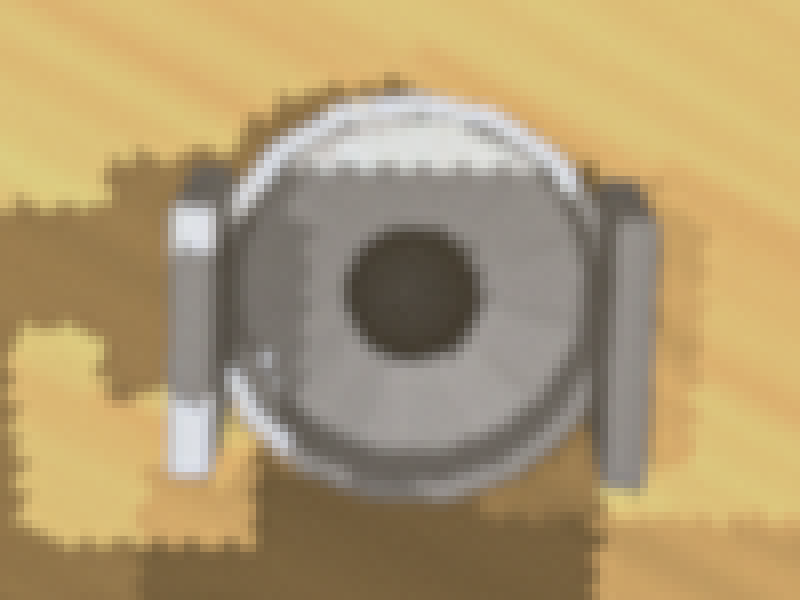

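>>> {"method": "arm_command", "body": {
  "offset": [
    [0.13,-0.04,0.2],
    [0,0,0.4],
    [0,0,0.4],
    [0,0,0.4],
    [0,0,0.4],
    [0,0,0.25],
    [0,0,0.1],
    [0,0,0]
  ],
  "dr": [
    [0,0,0.24],
    [0,0,0],
    [0,0,0],
    [0,0,0],
    [0,0,0],
    [0,0,0],
    [0,0,0],
    [0,0,0]
  ],
  "fingers": [0,0,0,0,0,0,0,0]
}}

```text
t: 3.65
position: [516.5, 34.3, 217.1]
orientation: [-3.05, -0.754, 0.0]
force: [0.1, -0.1, -0.1]
opening: 91.8
grip_force: 0.0
```

```bash
python3 w.py w2
```

```text
3.7 [516.6  34.3 217.5] tool x ang 27.76 tilt [0.0004 0.0001] q [0.06 0.45 2.   0.   0.69 1.15]
```

View pics/w2.png

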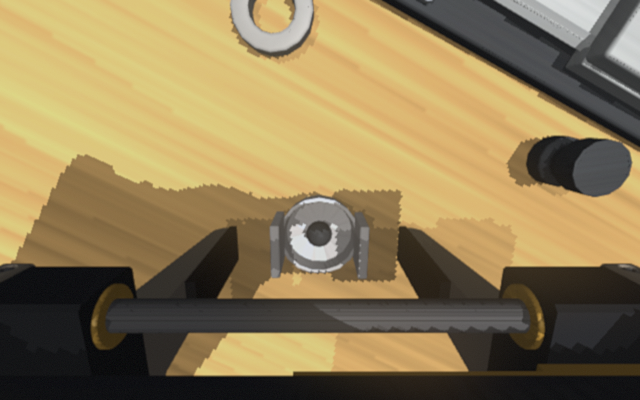

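The ears sit centred between the fingers: ears at 270/369, fingers at 237/399, ball at 318. I'll descend the last 6 mm and close gently.

>>> {"method": "arm_command", "body": {
  "offset": [
    [0,0,0.06],
    [0,0,0.06],
    [0,0,0],
    [0,0,0],
    [0,0,0],
    [0,0,0],
    [0,0,0],
    [0,0,0]
  ],
  "dr": [
    [0,0,0],
    [0,0,0],
    [0,0,0],
    [0,0,0],
    [0,0,0],
    [0,0,0],
    [0,0,0],
    [0,0,0]
  ],
  "fingers": [0.2,0.3,0.36,0.39,0.41,0.42,0.43,0.44]
}}

```text
t: 4.7
position: [516.5, 34.3, 211.3]
orientation: [3.05, 0.754, 0.001]
force: [0.7, -1.2, 1.1]
opening: 52.2
grip_force: 27.2
```

>>> {"method": "arm_command", "body": {
  "offset": [
    [0,0,0],
    [0,0,0],
    [0,0,0],
    [0,0,0],
    [0,0,0]
  ],
  "dr": [
    [0,0,0],
    [0,0,0],
    [0,0,0],
    [0,0,0],
    [0,0,0]
  ],
  "fingers": [0.46,0.5,0.6,1,1]
}}

```text
t: 5.32
position: [516.5, 34.3, 211.3]
orientation: [3.05, 0.754, 0.001]
force: [2.2, -0.9, 1.6]
opening: 51.8
grip_force: 30.0
```

```bash
python3 w.py w3; python3 - <<'E'
from h import *
o=r.observe();print(o["opening"],o["grip_force"],o["force"])
E
```

```text
5.375 [516.5  34.3 211.3] tool x ang 27.78 tilt [ 0.0004 -0.    ] q [ 0.06  0.46  2.   -0.    0.68  1.15]
51.63918841841127 29.99494045972824 [ 1.41141944 -1.48061476  2.44765261]
```

>>> {"method": "arm_command", "body": {
  "offset": [
    [0,0,-0.02],
    [0,0,-0.05],
    [0,0,-0.08],
    [0,0,-0.12],
    [0,0,-0.15],
    [0,0,-0.15],
    [0,0,-0.15],
    [0,0,-0.12]
  ],
  "dr": [
    [0,0,0],
    [0,0,0],
    [0,0,0],
    [0,0,0],
    [0,0,0],
    [0,0,0],
    [0,0,0],
    [0,0,0]
  ],
  "fingers": [1,1,1,1,1,1,1,1]
}}

```text
t: 6.38
position: [516.4, 34.3, 253.8]
orientation: [3.05, 0.754, 0.001]
force: [-0.8, 0.1, -0.8]
opening: 51.7
grip_force: 30.0
```

>>> {"method": "arm_command", "body": {
  "offset": [
    [0,0,-0.08],
    [0,0,-0.05],
    [0,0,-0.02],
    [0,0,0]
  ],
  "dr": [
    [0,0,0],
    [0,0,0],
    [0,0,0],
    [0,0,0]
  ],
  "fingers": [1,1,1,1]
}}

```text
t: 6.88
position: [516.3, 34.3, 260.6]
orientation: [-3.05, -0.754, 0.0]
force: [0.3, 1.0, -1.6]
opening: 51.8
grip_force: 30.0
```

>>> {"method": "arm_command", "body": {
  "offset": [
    [-0.02,0.01,0],
    [-0.04,0.03,0],
    [-0.07,0.05,0],
    [-0.1,0.07,0],
    [-0.12,0.09,0],
    [-0.15,0.11,0],
    [-0.18,0.13,0],
    [-0.18,0.13,0]
  ],
  "dr": [
    [0,0,0],
    [0,0,0],
    [0,0,0],
    [0,0,0],
    [0,0,0],
    [0,0,0],
    [0,0,0],
    [0,0,0]
  ],
  "fingers": [1,1,1,1,1,1,1,1]
}}

```text
t: 7.88
position: [492.4, -13.9, 260.7]
orientation: [-3.05, -0.754, 0.0]
force: [-0.7, 0.1, -1.0]
opening: 51.6
grip_force: 30.0
```

>>> {"method": "arm_command", "body": {
  "offset": [
    [-0.18,0.13,0],
    [-0.18,0.13,0],
    [-0.15,0.11,0],
    [-0.12,0.09,0],
    [-0.1,0.07,0],
    [-0.07,0.05,0],
    [-0.04,0.03,0],
    [-0.02,0.01,0]
  ],
  "dr": [
    [0,0,0],
    [0,0,0],
    [0,0,0],
    [0,0,0],
    [0,0,0],
    [0,0,0],
    [0,0,0],
    [0,0,0]
  ],
  "fingers": [1,1,1,1,1,1,1,1]
}}

```text
t: 8.88
position: [469.2, -60.7, 260.7]
orientation: [3.05, 0.754, 0.0]
force: [0.3, 0.1, -1.7]
opening: 51.9
grip_force: 30.0
```

>>> {"method": "arm_command", "body": {
  "offset": [
    [0,0,0],
    [0,0,0],
    [0,0,0],
    [0,0,0],
    [0,0,0],
    [0,0,0],
    [0,0,0],
    [0,0,0]
  ],
  "dr": [
    [0,0,0.2],
    [0,0,0.5],
    [0,0,0.8],
    [0,0,0.93],
    [0,0,0.93],
    [0,0,0.8],
    [0,0,0.5],
    [0,0,0.2]
  ],
  "fingers": [1,1,1,1,1,1,1,1]
}}

```text
t: 9.88
position: [469.2, -60.5, 260.7]
orientation: [3.142, -0.003, 0.0]
force: [-0.1, -0.0, -1.8]
opening: 51.4
grip_force: 30.0
```

>>> {"method": "arm_command", "body": {
  "offset": [
    [0,0,0],
    [0,0,0]
  ],
  "dr": [
    [0,0,0],
    [0,0,0]
  ],
  "fingers": [1,1]
}}

```text
t: 10.12
position: [469.2, -60.6, 260.7]
orientation: [-3.142, 0.001, 0.0]
force: [-0.6, 0.9, -0.6]
opening: 51.9
grip_force: 30.0
```

```bash
python3 w.py w4
```

```text
10.175 [469.2 -60.6 260.7] tool x ang -0.04 tilt [0. 0.] q [-0.13  0.32  2.07  0.    0.75  1.44]
```

View pics/w4.png

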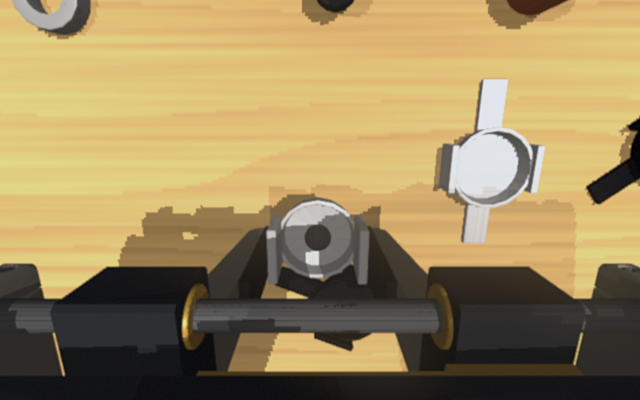

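The wrist view shows the large dish fully visible: centre about (492,168), strap ends about (495,80) and (473,243), cheeks about (446,167) and (537,168). The ball is centred in the held dish at (318,237).

```bash
cat > m3.py <<'E'
from h import *
a=cv2.imread("pics/w4.png"); z=np.load("pics/w4.npz"); c=(z["K"],z["R"],z["t"])
h=cv2.cvtColor(a,cv2.COLOR_BGR2HSV)
m=np.zeros(a.shape[:2],bool); s=(slice(60,255),slice(425,555)); m[s]=(h[...,1]<60)[s]&(h[...,2]>60)[s]
b=blobs(m);q=b[0];p=q[:,0];print(cv2.contourArea(q),p.min(0),p.max(0))
lo,hi=p[:,1].min(),p[:,1].max()
def mid(y):
    xs=np.where(m[y])[0]; return [(xs.min()+xs.max())/2+.0,y],xs.max()-xs.min()+1
rows=list(range(lo+4,lo+40,4))+list(range(hi-28,hi-3,4))
M=[mid(y) for y in rows]; P=cast(c,[k[0] for k in M],4); print([int(k[1]) for k in M]); print(P[:,:2].round(1).tolist())
k=np.polyfit(P[:,0],P[:,1],1); 
e=cast(c,[[495,lo-.5],[473,hi+.5]],4); print("x ends",e[:,0],"len",e[0,0]-e[1,0]); xc=e[:,0].mean()
print("strap ang",np.degrees(np.arctan(k[0])),"centre",xc,np.polyval(k,xc))
# ball
d=np.zeros_like(m); d[215:262,295:342]=(h[...,2]<85)[215:262,295:342]
for w in blobs(d): print("ball",cv2.contourArea(w),cen(w),cast(c,cen(w),62.4).round(1))
cv2.imwrite("pics/crop4.png",cv2.resize(a[70:250,415:565],(660,594*660//495),interpolation=cv2.INTER_NEAREST)[:600])
# track edge in top image: white screws / long edges
t=cv2.imread("pics/top0.png");hh=cv2.cvtColor(t,cv2.COLOR_BGR2HSV);ct=cam("top")
w=(hh[...,2]<90)
up=[];dn=[]
for x in range(275,436,4):
    ys=np.where(w[112:172,x])[0]+112; up.append([x,ys.min()-.5]);
U=cast(ct,up,18);k=[np.polyfit(U[:,1],U[:,0],1)]
for _ in range(3):
    r_=abs(U[:,0]-np.polyval(k[-1],U[:,1]));U=U[r_<2*np.median(r_)+.3];k.append(np.polyfit(U[:,1],U[:,0],1))
print("track far edge slope dx/dy deg",np.degrees(np.arctan(k[-1][0])),len(U),"x at y=-50",np.polyval(k[-1],-50))
E
python3 m3.py
```

```text
8303.0 [439  79] [544 242]
[27, 26, 27, 26, 27, 26, 27, 26, 26, 24, 24, 24, 24, 24, 23, 24]
[[561.3, -184.9], [558.7, -184.9], [556.0, -184.9], [553.3, -184.9], [550.6, -184.9], [547.8, -185.0], [545.1, -185.0], [542.3, -185.0], [539.5, -184.6], [465.0, -184.4], [461.7, -184.8], [458.4, -184.4], [455.1, -184.8], [451.8, -184.5], [448.4, -184.5], [445.0, -184.5]]
x ends [564.29952208 441.19967125] len 123.09985083015363
strap ang -0.20739304561705404 centre 502.74959666352606 -184.73675697227742
ball 498.5 [317.37846874 237.18890003] [[468.7 -60.4  62.4]]
track far edge slope dx/dy deg -1.5164799286678237 29 x at y=-50 736.5487869291381
```

View pics/crop4.png

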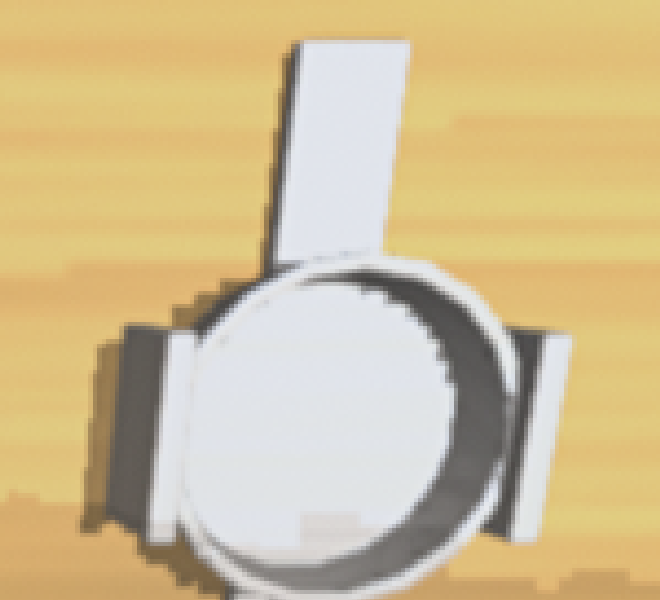

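```bash
python3 - <<'E'
from h import *
a=cv2.imread("pics/w4.png"); z=np.load("pics/w4.npz"); c=(z["K"],z["R"],z["t"])
h=cv2.cvtColor(a,cv2.COLOR_BGR2HSV)
for ys,v in((range(84,122,4),170),(range(216,240,4),130)):
    E=[]
    for y in ys:
        xs=np.where((h[y,440:530,1]<60)&(h[y,440:530,2]>v))[0]+440; E.append([xs.min()-.5,xs.max()+.5])
    E=np.array(E);L=cast(c,np.c_[E[:,0],ys],4);R=cast(c,np.c_[E[:,1],ys],4)
    print((L[:,1]-R[:,1]).round(1),"x",((L+R)/2)[:,0].mean().round(1),"mid y",((L+R)/2)[:,1].round(2).tolist())
# cheek tops at row ~168 (z=20)
y=168; g=h[y,430:555]; print([(430+i,int(k[1]),int(k[2])) for i,k in enumerate(g) if i<32 or i>88])
E
```

```text
[17.6 17.  17.7 17.8 17.8 17.9 17.2 18.  17.3 17.4] x 548.5 mid y [-185.7, -185.71, -185.73, -185.38, -185.75, -185.41, -185.42, -185.43, -185.45, -185.82]
[18.  17.2 18.1 17.3 18.2 17.5] x 455.1 mid y [-185.01, -185.02, -185.04, -185.05, -185.06, -185.08]
[(430, 109, 224), (431, 108, 224), (432, 108, 225), (433, 108, 226), (434, 113, 213), (435, 117, 168), (436, 119, 154), (437, 120, 157), (438, 118, 158), (439, 113, 151), (440, 84, 122), (441, 39, 98), (442, 25, 93), (443, 29, 96), (444, 29, 96), (445, 29, 97), (446, 31, 98), (447, 29, 96), (448, 33, 94), (449, 27, 96), (450, 13, 138), (451, 2, 206), (452, 9, 235), (453, 9, 234), (454, 8, 232), (455, 9, 232), (456, 8, 228), (457, 5, 223), (458, 8, 230), (459, 9, 232), (460, 8, 231), (461, 8, 231), (519, 11, 97), (520, 8, 99), (521, 5, 99), (522, 8, 99), (523, 8, 99), (524, 11, 97), (525, 10, 98), (526, 10, 98), (527, 10, 99), (528, 8, 96), (529, 9, 108), (530, 8, 129), (531, 10, 105), (532, 12, 83), (533, 18, 83), (534, 6, 132), (535, 4, 204), (536, 8, 234), (537, 7, 232), (538, 6, 230), (539, 8, 231), (540, 5, 226), (541, 54, 220), (542, 106, 223), (543, 114, 226), (544, 111, 225), (545, 113, 224), (546, 112, 225), (547, 111, 225), (548, 111, 225), (549, 111, 226), (550, 111, 225), (551, 111, 225), (552, 111, 225), (553, 112, 225), (554, 111, 225)]
```

>>> {"method": "arm_command", "body": {
  "offset": [
    [0.01,0.03,0],
    [0.02,0.07,0],
    [0.03,0.11,0],
    [0.04,0.15,0],
    [0.05,0.19,0],
    [0.06,0.22,0],
    [0.06,0.235,0],
    [0.065,0.24,0]
  ],
  "dr": [
    [0,0,0],
    [0,0,0],
    [0,0,0],
    [0,0,0],
    [0,0,0],
    [0,0,0],
    [0,0,0],
    [0,0,0]
  ],
  "fingers": [1,1,1,1,1,1,1,1]
}}

```text
t: 11.18
position: [486.1, -123.9, 260.7]
orientation: [3.142, -0.002, 0.0]
force: [0.8, 0.6, -1.0]
opening: 51.9
grip_force: 30.0
```

>>> {"method": "arm_command", "body": {
  "offset": [
    [0.065,0.24,0],
    [0.06,0.235,0],
    [0.06,0.22,0],
    [0.05,0.19,0],
    [0.04,0.15,0],
    [0.03,0.11,0],
    [0.02,0.07,0],
    [0.01,0.03,0]
  ],
  "dr": [
    [0,0,0],
    [0,0,0],
    [0,0,0],
    [0,0,0],
    [0,0,0],
    [0,0,0],
    [0,0,0],
    [0,0,0]
  ],
  "fingers": [1,1,1,1,1,1,1,1]
}}

```text
t: 12.18
position: [502.5, -185.2, 260.7]
orientation: [-3.142, 0.002, 0.0]
force: [-0.9, 0.0, -0.7]
opening: 51.7
grip_force: 30.0
```

>>> {"method": "arm_command", "body": {
  "offset": [
    [0,0,0],
    [0,0,0],
    [0,0,0],
    [0,0,0],
    [0,0,0],
    [0,0,0],
    [0,0,0],
    [0,0,0]
  ],
  "dr": [
    [0,0,-0.3],
    [0,0,-0.6],
    [0,0,-0.9],
    [0,0,-1],
    [0,0,-1],
    [0,0,-1],
    [0,0,-1],
    [0,0,-1]
  ],
  "fingers": [1,1,1,1,1,1,1,1]
}}

```text
t: 13.18
position: [502.5, -184.9, 260.7]
orientation: [-2.96, -1.053, 0.0]
force: [0.3, 1.0, -1.0]
opening: 51.6
grip_force: 30.0
```

>>> {"method": "arm_command", "body": {
  "offset": [
    [0,0,0],
    [0,0,0],
    [0,0,0],
    [0,0,0],
    [0,0,0],
    [0,0,0],
    [0,0,0],
    [0,0,0]
  ],
  "dr": [
    [0,0,-1],
    [0,0,-1],
    [0,0,-1],
    [0,0,-1],
    [0,0,-1],
    [0,0,-1],
    [0,0,-1],
    [0,0,-0.9]
  ],
  "fingers": [1,1,1,1,1,1,1,1]
}}

```text
t: 14.18
position: [502.4, -184.9, 260.7]
orientation: [-2.327, -2.111, 0.0]
force: [-0.6, 0.4, -1.0]
opening: 51.8
grip_force: 30.0
```

>>> {"method": "arm_command", "body": {
  "offset": [
    [0,0,0],
    [0,0,0],
    [0,0,0],
    [0,0,0]
  ],
  "dr": [
    [0,0,-0.6],
    [0,0,-0.36],
    [0,0,0],
    [0,0,0]
  ],
  "fingers": [1,1,1,1]
}}

```text
t: 14.68
position: [502.5, -185.1, 260.7]
orientation: [-2.229, -2.214, -0.0]
force: [-0.5, 0.2, -1.0]
opening: 51.8
grip_force: 30.0
```

```bash
python3 w.py w5; python3 - <<'E'
from h import *
im=vision.capture("top");cv2.imwrite("pics/top5.png",im[:,:,::-1])
E
```

```text
14.725 [ 502.5 -185.1  260.7] tool x ang 89.63 tilt [-0.  0.] q [-0.36  0.4   1.94  0.    0.8  -0.35]
```

View pics/w5.png

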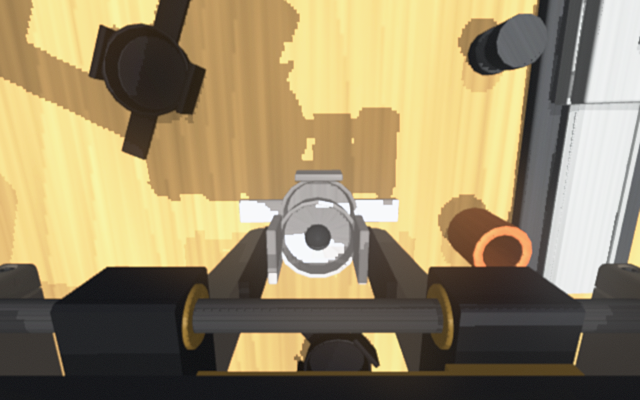

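The ball is central (317,237). The large dish strap ends stick out evenly at columns 240 and 398 under the held dish. I'll measure the centre again from this view.

```bash
python3 - <<'E'
from h import *
a=cv2.imread("pics/w5.png"); z=np.load("pics/w5.npz"); c=(z["K"],z["R"],z["t"])
h=cv2.cvtColor(a,cv2.COLOR_BGR2HSV); m=(h[...,1]<40)&(h[...,2]>180)
for xs in(range(244,266,4),range(374,396,4)):
    E=[]
    for x in xs:
        ys=np.where(m[190:232,x])[0]+190; E.append([ys.min()-.5,ys.max()+.5])
    E=np.array(E);A=cast(c,np.c_[xs,E[:,0]],4);B=cast(c,np.c_[xs,E[:,1]],4)
    print("w",(A[:,1]-B[:,1]).round(1),"y",((A+B)/2)[:,1].round(2).tolist(),"x",A[:,0].mean().round(1))
for y in (204,208,212,216):
    xs=np.where(m[y,225:410])[0]+225; e=cast(c,[[xs.min()-.5,y],[xs.max()+.5,y]],4)[:,0]; print(e.round(1),np.diff(e),e.mean())
d=np.zeros_like(m); d[215:262,295:342]=(h[...,2]<85)[215:262,295:342]
for w in blobs(d): print("ball",cv2.contourArea(w),cen(w),cast(c,cen(w),62.4).round(1))
E
```

```text
w [18.6 18.6 17.8 17.8 17.  16.2] y [-185.39, -185.42, -185.84, -185.86, -186.29, -185.9] x 452.9
w [17.8 17.8 17.8 17.  17.  17.8] y [-185.77, -185.79, -185.82, -186.24, -186.26, -185.89] x 553.1
[440.8 564.5] [123.6708377] 502.63611061819046
[440.6 563.9] [123.29789755] 502.22604858975194
[441.1 564.1] [122.92230455] 502.5912988122758
[440.9 564.2] [123.32489793] 502.5686181386793
ball 385.0 [317.25800866 235.75411255] [[ 501.7 -183.8   62.4]]
```

>>> {"method": "arm_command", "body": {
  "offset": [
    [-0.01,0,0.02],
    [0,0,0.06],
    [0,0,0.1],
    [0,0,0.14],
    [0,0,0.14],
    [0,0,0.14],
    [0,0,0.1],
    [0,0,0.06]
  ],
  "dr": [
    [0,0,0],
    [0,0,0],
    [0,0,0],
    [0,0,0],
    [0,0,0],
    [0,0,0],
    [0,0,0],
    [0,0,0]
  ],
  "fingers": [1,1,1,1,1,1,1,1]
}}

```text
t: 15.78
position: [502.5, -185.7, 222.3]
orientation: [-2.228, -2.215, 0.0]
force: [-0.7, 0.1, -1.6]
opening: 51.9
grip_force: 30.0
```

>>> {"method": "arm_command", "body": {
  "offset": [
    [0,0,0.04],
    [0,0,0.03],
    [0,0,0.02],
    [0,0,0.02],
    [0,0,0],
    [0,0,0]
  ],
  "dr": [
    [0,0,0],
    [0,0,0],
    [0,0,0],
    [0,0,0],
    [0,0,0],
    [0,0,0]
  ],
  "fingers": [1,1,1,1,1,1]
}}

```text
t: 16.52
position: [502.5, -185.7, 217.2]
orientation: [2.228, 2.215, -0.0]
force: [0.7, -0.7, -1.6]
opening: 51.7
grip_force: 30.0
```

```bash
python3 w.py w6
```

```text
16.575 [ 502.5 -185.7  217.2] tool x ang 89.66 tilt [ 0.0001 -0.    ] q [-0.36  0.47  1.96  0.    0.71 -0.35]
```

View pics/w6.png

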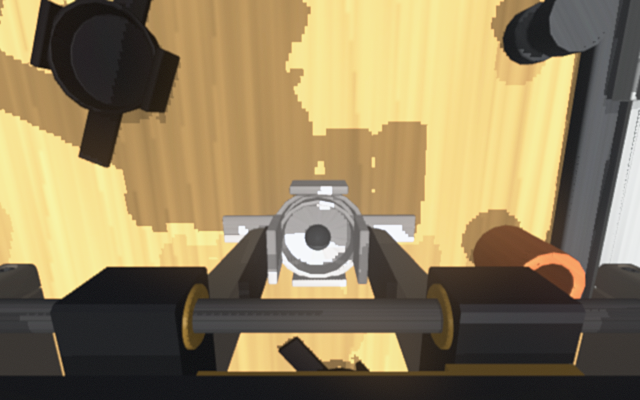

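The small dish sits concentric inside the large dish (centres about (317,237)), with no contact yet. I've now used my 10 views, so from here I work from numbers. I'll lower it the last millimetre.

>>> {"method": "arm_command", "body": {
  "offset": [
    [0,0,0.006],
    [0,0,0.006],
    [0,0,0.006],
    [0,0,0]
  ],
  "dr": [
    [0,0,0],
    [0,0,0],
    [0,0,0],
    [0,0,0]
  ],
  "fingers": [1,1,1,1]
}}

```text
t: 17.08
position: [502.5, -185.7, 216.3]
orientation: [-2.228, -2.215, 0.0]
force: [-0.5, -0.4, -0.3]
opening: 51.9
grip_force: 30.0
```

>>> {"method": "arm_command", "body": {
  "offset": [
    [0,0,0.004],
    [0,0,0]
  ],
  "dr": [
    [0,0,0],
    [0,0,0]
  ],
  "fingers": [1,1]
}}

```text
t: 17.32
position: [502.5, -185.7, 216.3]
orientation: [-2.228, -2.215, 0.0]
force: [-1.5, -0.0, 3.6]
opening: 51.8
grip_force: 30.0
```

Contact came at exactly the expected height (216.3, +4 N). Now release slowly and rise clear.

>>> {"method": "arm_command", "body": {
  "offset": [
    [0,0,0],
    [0,0,0],
    [0,0,0],
    [0,0,0],
    [0,0,0],
    [0,0,0],
    [0,0,0],
    [0,0,0]
  ],
  "dr": [
    [0,0,0],
    [0,0,0],
    [0,0,0],
    [0,0,0],
    [0,0,0],
    [0,0,0],
    [0,0,0],
    [0,0,0]
  ],
  "fingers": [0.44,0.43,0.42,0.4,0.36,0.3,0.2,0.1]
}}

```text
t: 18.32
position: [502.5, -185.7, 216.1]
orientation: [2.228, 2.215, 0.0]
force: [0.2, 0.1, 0.5]
opening: 81.2
grip_force: 0.0
```

>>> {"method": "arm_command", "body": {
  "offset": [
    [0,0,0],
    [0,0,-0.1],
    [0,0,-0.3],
    [0,0,-0.4],
    [0,0,-0.4],
    [0,0,-0.2],
    [0,0,0],
    [0,0,0]
  ],
  "dr": [
    [0,0,0],
    [0,0,0],
    [0,0,0],
    [0,0,0],
    [0,0,0],
    [0,0,0],
    [0,0,0],
    [0,0,0]
  ],
  "fingers": [0,0,0,0,0,0,0,0]
}}

```text
t: 19.32
position: [502.3, -185.6, 285.7]
orientation: [-2.228, -2.214, 0.0]
force: [0.2, 0.1, -0.9]
opening: 92.0
grip_force: 0.0
```

>>> {"method": "arm_command", "body": {
  "offset": [
    [0,0,0],
    [0,0,0],
    [0,0,0],
    [0,0,0],
    [0,0,0],
    [0,0,0],
    [0,0,0],
    [0,0,0]
  ],
  "dr": [
    [0,0,0.7],
    [0,0,1],
    [0,0,1],
    [0,0,1],
    [0,0,1],
    [0,0,1],
    [0,0,1],
    [0,0,1]
  ],
  "fingers": [0,0,0,0,0,0,0,0]
}}

```text
t: 20.32
position: [502.2, -185.6, 285.2]
orientation: [-2.898, -1.211, 0.002]
force: [0.3, 0.4, 0.0]
opening: 92.3
grip_force: 0.0
```

>>> {"method": "arm_command", "body": {
  "offset": [
    [0,0,0],
    [0,0,0],
    [0,0,0],
    [0,0,0],
    [0,0,0],
    [0,0,0],
    [0,0,0],
    [0,0,0]
  ],
  "dr": [
    [0,0,1],
    [0,0,1],
    [0,0,1],
    [0,0,1],
    [0,0,1],
    [0,0,1],
    [0,0,1],
    [0,0,1]
  ],
  "fingers": [0,0,0,0,0,0,0,0]
}}

```text
t: 21.32
position: [502.2, -185.6, 285.2]
orientation: [-3.141, 0.013, 0.002]
force: [0.1, 0.5, -0.2]
opening: 91.5
grip_force: 0.0
```

>>> {"method": "arm_command", "body": {
  "offset": [
    [0,0,0],
    [0,0,0]
  ],
  "dr": [
    [0,0,0],
    [0,0,0]
  ],
  "fingers": [0,0]
}}

```text
t: 21.58
position: [502.4, -185.6, 285.6]
orientation: [-3.141, 0.005, 0.001]
force: [1.0, 0.8, -0.3]
opening: 92.0
grip_force: 0.0
```

```bash
python3 w.py w7; cat > m7.py <<'E'
import sys
from h import *
n=sys.argv[1]; zb=float(sys.argv[2])
a=cv2.imread(f"pics/{n}.png"); z=np.load(f"pics/{n}.npz"); c=(z["K"],z["R"],z["t"])
h=cv2.cvtColor(a,cv2.COLOR_BGR2HSV)
X=np.array([502.5,-185.7,0]); u=proj(c,X+[0,0,zb+18])[0]; print("expected ball px",u)
x,y=u.astype(int); d=np.zeros(a.shape[:2],bool); s=(slice(y-16,y+17),slice(x-16,x+17)); d[s]=(h[...,2]<90)[s]
for w in blobs(d)[:2]: print("ball",cv2.contourArea(w),cen(w),cv2.minEnclosingCircle(w),cast(c,cen(w),zb+18).round(1))
m=(h[...,1]<60)&(h[...,2]>60)
e=proj(c,X+np.array([[62,0,4],[-62,0,4],[0,32,20],[0,-32,20]])); print("exp ends, cheeks",e.round(0).tolist())
E
python3 m7.py w7 0
```

```text
21.625 [ 502.4 -185.6  285.8] tool x ang -0.2 tilt [-0.0006  0.0002] q [-0.36  0.36  1.93  0.    0.85  1.22]
expected ball px [317.79470235 204.96831323]
ball 244.5 [317.25835037 205.96182686] ((317.1190490722656, 205.8095245361328), 9.436753273010254) [[ 501.7 -185.3   18. ]]
exp ends, cheeks [[317.0, 126.0], [318.0, 267.0], [278.0, 206.0], [358.0, 205.0]]
```

```bash
python3 - <<'E'
from h import *
a=cv2.imread("pics/w7.png"); z=np.load("pics/w7.npz"); c=(z["K"],z["R"],z["t"])
h=cv2.cvtColor(a,cv2.COLOR_BGR2HSV); m=(h[...,1]<50)&(h[...,2]>60)
for y in(196,200,204,208,212):
    xs=np.where(m[y,262:375])[0]+262; e=cast(c,[[xs.min()-.5,y],[xs.max()+.5,y]],20); print(y,xs.min(),xs.max(),e[:,1].round(1),e[:,1].mean().round(2),e[0,0].round(1))
ys=range(130,160,4);E=[]
for y in ys:
    xs=np.where(m[y,290:346])[0]+290;E.append([xs.min()-.5,xs.max()+.5])
E=np.array(E);L=cast(c,np.c_[E[:,0],ys],4);R=cast(c,np.c_[E[:,1],ys],4);print((L-R)[:,1].round(1),((L+R)/2)[:,1].round(2),L[:,0].round(0))
ys=np.where(m[100:150,317])[0]+100;print("far end x",cast(c,[[317,ys.min()-.5]],4),"minus62")
# cheek x extent (left cheek column)
for x in (281,283,354,356):
    ys=np.where(m[170:240,x])[0]+170; e=cast(c,[[x,ys.min()-.5],[x,ys.max()+.5]],20); print(x,e[:,0].round(1),e[:,0].mean())
E
```

```text
196 278 357 [-153.6 -217.4] -185.49 510.6
200 279 357 [-154.3 -217.5] -185.88 507.3
204 279 357 [-154.2 -217.6] -185.87 504.0
208 279 357 [-154.1 -217.7] -185.85 500.7
212 279 356 [-153.9 -216.9] -185.44 497.3
[17.7 17.8 17.8 17.9 18.  18.  18.1 18.1] [-185.71 -185.69 -185.68 -185.67 -185.65 -185.64 -185.63 -185.61] [561. 558. 555. 552. 549. 545. 542. 539.]
far end x [[ 564.85963867 -185.32137864    4.        ]] minus62
281 [522.4 486.6] 504.5041686829983
283 [522.4 486.6] 504.4974455378922
354 [522.1 486.4] 504.25879896411715
356 [520.5 486.4] 503.4484606243359
```

The cheeks measure y centre -185.7 and 63.5 over (64 expected), strap at -0.26°, ball at (501.7,-185.3). All is consistent, so I'll descend on the cheeks and grip.

>>> {"method": "arm_command", "body": {
  "offset": [
    [0,0,0.2],
    [0,0,0.4],
    [0,0,0.4],
    [0,0,0.4],
    [0,0,0.3],
    [0,0,0.12],
    [0,0,0.02],
    [0,0,0]
  ],
  "dr": [
    [0,0,0],
    [0,0,0],
    [0,0,0],
    [0,0,0],
    [0,0,0],
    [0,0,0],
    [0,0,0],
    [0,0,0]
  ],
  "fingers": [0,0,0,0,0,0,0,0]
}}

```text
t: 22.62
position: [502.7, -185.8, 194.5]
orientation: [3.141, -0.008, 0.001]
force: [-0.1, 0.3, 0.3]
opening: 91.4
grip_force: 0.0
```

>>> {"method": "arm_command", "body": {
  "offset": [
    [0,0,0],
    [0,0,0],
    [0,0,0],
    [0,0,0],
    [0,0,0],
    [0,0,0],
    [0,0,0],
    [0,0,0]
  ],
  "dr": [
    [0,0,0],
    [0,0,0],
    [0,0,0],
    [0,0,0],
    [0,0,0],
    [0,0,0],
    [0,0,0],
    [0,0,0]
  ],
  "fingers": [0.1,0.2,0.25,0.27,0.28,0.29,0.3,0.31]
}}

```text
t: 23.62
position: [502.5, -185.8, 194.1]
orientation: [3.141, -0.008, 0.0]
force: [-0.3, -2.7, 0.1]
opening: 63.8
grip_force: 27.8
```

>>> {"method": "arm_command", "body": {
  "offset": [
    [0,0,0],
    [0,0,0],
    [0,0,0],
    [0,0,0],
    [0,0,0]
  ],
  "dr": [
    [0,0,0],
    [0,0,0],
    [0,0,0],
    [0,0,0],
    [0,0,0]
  ],
  "fingers": [0.32,0.36,0.5,1,1]
}}

```text
t: 24.25
position: [502.5, -185.7, 194.1]
orientation: [-3.142, 0.008, -0.0]
force: [-0.3, -1.4, -1.8]
opening: 63.6
grip_force: 30.0
```

```bash
python3 w.py w8; python3 m7.py w8 0
```

```text
24.3 [ 502.5 -185.7  194.1] tool x ang -0.3 tilt [0. 0.] q [-0.36  0.51  1.97  0.    0.66  1.22]
expected ball px [317.81953925 251.75521104]
ball 656.5 [316.55470932 252.23813151] ((316.62847900390625, 252.49720764160156), 15.042126655578613) [[ 502.2 -185.    18. ]]
exp ends, cheeks [[317.0, 131.0], [318.0, 335.0], [257.0, 254.0], [379.0, 253.0]]
```

>>> {"method": "arm_command", "body": {
  "offset": [
    [0,0,-0.02],
    [0,0,-0.05],
    [0,0,-0.08],
    [0,0,-0.11],
    [0,0,-0.14],
    [0,0,-0.16],
    [0,0,-0.16],
    [0,0,-0.16]
  ],
  "dr": [
    [0,0,0],
    [0,0,0],
    [0,0,0],
    [0,0,0],
    [0,0,0],
    [0,0,0],
    [0,0,0],
    [0,0,0]
  ],
  "fingers": [1,1,1,1,1,1,1,1]
}}

```text
t: 25.3
position: [502.5, -185.7, 238.7]
orientation: [3.142, -0.008, 0.0]
force: [-0.6, 0.5, -3.2]
opening: 63.5
grip_force: 30.0
```

>>> {"method": "arm_command", "body": {
  "offset": [
    [0,0,-0.16],
    [0,0,-0.16],
    [0,0,-0.16],
    [0,0,-0.16],
    [0,0,-0.14],
    [0,0,-0.11],
    [0,0,-0.08],
    [0,0,-0.05]
  ],
  "dr": [
    [0,0,0],
    [0,0,0],
    [0,0,0],
    [0,0,0],
    [0,0,0],
    [0,0,0],
    [0,0,0],
    [0,0,0]
  ],
  "fingers": [1,1,1,1,1,1,1,1]
}}

```text
t: 26.3
position: [502.5, -185.7, 289.2]
orientation: [-3.142, 0.008, 0.0]
force: [0.7, -0.6, -3.0]
opening: 63.7
grip_force: 30.0
```

>>> {"method": "arm_command", "body": {
  "offset": [
    [0,0,-0.05],
    [0,0,-0.03],
    [0,0,-0.02],
    [0,0,0],
    [0,0,0],
    [0,0,0]
  ],
  "dr": [
    [0,0,0],
    [0,0,0],
    [0,0,0],
    [0,0,0],
    [0,0,0],
    [0,0,0]
  ],
  "fingers": [1,1,1,1,1,1]
}}

```text
t: 27.05
position: [502.5, -185.7, 294.0]
orientation: [-3.142, 0.008, 0.0]
force: [0.4, 0.0, -3.6]
opening: 63.9
grip_force: 30.0
```

```bash
python3 w.py w9; python3 m7.py w9 100; cat > m9.py <<'E'
import sys
from h import *
n=sys.argv[1]; zb=float(sys.argv[2])
a=cv2.imread(f"pics/{n}.png"); z=np.load(f"pics/{n}.npz"); c=(z["K"],z["R"],z["t"])
o=r.observe(); M=Ro.from_rotvec(o["orientation"]).as_matrix(); P=o["position"]
h=cv2.cvtColor(a,cv2.COLOR_BGR2HSV); m=(h[...,1]<60)&(h[...,2]>110)
ax=M[:,0]
pts=[]
for s in (34,40,46,52,57):
    u=proj(c,P*[1,1,0]+ax*s+[0,0,zb+4])[0]; y=int(round(u[1])); xs=np.where(m[y,int(u[0])-22:int(u[0])+23])[0]+int(u[0])-22
    L,R=cast(c,[[xs.min()-.5,y],[xs.max()+.5,y]],zb+4); pts.append((L+R)/2); print("w",np.linalg.norm(L-R).round(1),((L+R)/2).round(1))
d=pts[-1]-pts[0]; print("strap ang",np.degrees(np.arctan2(d[1],d[0])),"offset from tool",((np.array(pts)-P)@M)[:,1].round(2))
E
python3 m9.py w9 100
```

```text
27.1 [ 502.5 -185.7  294. ] tool x ang -0.3 tilt [-0.0001  0.0001] q [-0.36  0.35  1.92  0.    0.87  1.22]
expected ball px [317.81345184 251.69354663]
ball 643.5 [316.58637659 252.1030821 ] ((316.6666564941406, 252.3333282470703), 14.907231330871582) [[ 502.3 -185.   118. ]]
exp ends, cheeks [[317.0, 126.0], [318.0, 263.0], [279.0, 203.0], [356.0, 203.0]]
w 18.0 [ 536.7 -185.5  104. ]
w 17.9 [ 542.2 -185.5  104. ]
w 17.7 [ 548.8 -185.6  104. ]
w 17.5 [ 554.6 -185.6  104. ]
w 17.4 [ 559.3 -185.6  104. ]
strap ang -0.38750288674961925 offset from tool [-0.35 -0.34 -0.33 -0.32 -0.31]
```

>>> {"method": "arm_command", "body": {
  "offset": [
    [0,0,0],
    [0,0,0],
    [0,0,0],
    [0,0,0],
    [0,0,0],
    [0,0,0],
    [0,0,0],
    [0,0,0]
  ],
  "dr": [
    [0,0,-0.3],
    [0,0,-0.6],
    [0,0,-0.9],
    [0,0,-1],
    [0,0,-1],
    [0,0,-1],
    [0,0,-1],
    [0,0,-1]
  ],
  "fingers": [1,1,1,1,1,1,1,1]
}}

```text
t: 28.1
position: [502.5, -185.7, 294.1]
orientation: [-2.962, -1.047, 0.0]
force: [1.0, -0.4, -3.8]
opening: 63.6
grip_force: 30.0
```

>>> {"method": "arm_command", "body": {
  "offset": [
    [0,0,0],
    [0,0,0],
    [0,0,0],
    [0,0,0],
    [0,0,0],
    [0,0,0],
    [0,0,0],
    [0,0,0]
  ],
  "dr": [
    [0,0,-1],
    [0,0,-1],
    [0,0,-1],
    [0,0,-1],
    [0,0,-1],
    [0,0,-1],
    [0,0,-1],
    [0,0,-0.9]
  ],
  "fingers": [1,1,1,1,1,1,1,1]
}}

```text
t: 29.1
position: [502.5, -185.7, 294.1]
orientation: [-2.331, -2.106, 0.0]
force: [0.2, 0.8, -2.6]
opening: 63.5
grip_force: 30.0
```

>>> {"method": "arm_command", "body": {
  "offset": [
    [0,0,0],
    [0,0,0],
    [0,0,0],
    [0,0,0],
    [0,0,0],
    [0,0,0],
    [0,0,0],
    [0,0,0]
  ],
  "dr": [
    [0,0,-0.7],
    [0,0,-0.4],
    [0,0,-0.2],
    [0,0,0],
    [0,0,0],
    [0,0,0],
    [0,0,0],
    [0,0,0]
  ],
  "fingers": [1,1,1,1,1,1,1,1]
}}

```text
t: 30.1
position: [502.5, -185.7, 294.1]
orientation: [-2.195, -2.248, -0.0]
force: [0.2, -1.0, -3.5]
opening: 63.9
grip_force: 30.0
```

```bash
python3 w.py w10; python3 m7.py w10 100|head -3; python3 m9.py w10 100; python3 - <<'E'
from h import *
o=r.observe();print(o["opening"],o["grip_force"],o["force"])
# track near edge (left dark rail edge vs wood) in wrist view
a=cv2.imread("pics/w10.png"); z=np.load("pics/w10.npz"); c=(z["K"],z["R"],z["t"])
h=cv2.cvtColor(a,cv2.COLOR_BGR2HSV); m=(h[...,1]<70)
E=[]
for y in range(4,250,3):
    g=m[y,420:640]; run=np.convolve(g,np.ones(14),'valid')==14
    if run.any(): E.append([420+np.argmax(run)-.5,y])
P=cast(c,E,18); k=np.polyfit(P[:,1],P[:,0],1)
for _ in range(4):
    e=abs(P[:,0]-np.polyval(k,P[:,1])); P=P[e<2*np.median(e)+.3]; k=np.polyfit(P[:,1],P[:,0],1)
print("track near edge",len(P),"ang",90-np.degrees(np.arctan(k[0])),"x at y=-185",np.polyval(k,-185),P[[0,-1]].round(0))
E
```

```text
30.15 [ 502.5 -185.7  294.1] tool x ang 91.38 tilt [-0.  0.] q [-0.36  0.35  1.92 -0.    0.87 -0.38]
expected ball px [318.81112276 253.2424011 ]
ball 588.0 [316.59750567 252.20294785] ((316.75, 252.0), 14.285144805908203) [[ 501.3 -185.1  118. ]]
exp ends, cheeks [[389.0, 201.0], [248.0, 198.0], [319.0, 166.0], [317.0, 240.0]]
w 18.0 [ 500.8 -151.7  104. ]
w 17.9 [ 500.6 -145.6  104. ]
w 17.7 [ 500.5 -139.6  104. ]
w 17.6 [ 500.4 -133.8  104. ]
w 18.0 [ 500.5 -128.5  104. ]
strap ang 90.63070205856334 offset from tool [-0.93 -0.92 -0.91 -0.9  -0.63]
63.878739147565504 29.997166693210602 [ 0.99176679 -1.12657378 -3.56609404]
track near edge 39 ang 95.12297825855892 x at y=-185 650.6938015363125 [[ 644.  -97.   18.]
 [ 656. -199.   18.]]
```

```bash
python3 - <<'E'
from h import *
t=cv2.imread("pics/top0.png");ct=cam("top");h=cv2.cvtColor(t,cv2.COLOR_BGR2HSV)
for (x,y) in((291,128),(432,122),(292,162),(434,157)):
    g=t[y-5:y+6,x-5:x+6].min(2).astype(float);g=np.clip(g-np.median(g)-20,0,None)
    yy,xx=np.mgrid[y-5:y+6,x-5:x+6]; p=[(g*xx).sum()/g.sum(),(g*yy).sum()/g.sum()]; print("screw",np.round(p,2),cast(ct,p,20).round(1))
# edges by saturation transition wood->rail, subpixel along columns
for side,(y0,y1) in {"far":(112,135),"near":(150,178)}.items():
    E=[]
    for x in list(range(275,335,3))+list(range(365,405,3)):
        v=h[y0:y1,x,2].astype(float); g=np.abs(np.diff(cv2.GaussianBlur(v[:,None],(1,3),0)[:,0]))
        i=(np.argmax(g[:12]) if side=="far" else len(g)-12+np.argmax(g[-12:])); E.append([x,y0+i+.5])
    P=cast(ct,E,15);k=np.polyfit(P[:,1],P[:,0],1)
    for _ in range(4):
        e=abs(P[:,0]-np.polyval(k,P[:,1]));P=P[e<2*np.median(e)+.3];k=np.polyfit(P[:,1],P[:,0],1)
    print(side,len(P),90-np.degrees(np.arctan(k[0])))
a=cv2.imread("pics/w10.png"); z=np.load("pics/w10.npz"); c=(z["K"],z["R"],z["t"])
h=cv2.cvtColor(a,cv2.COLOR_BGR2HSV); m=(h[...,1]<70)&(h[...,2]<120)
for y in range(4,260,12):
    xs=np.where(np.convolve(m[y,420:640],np.ones(10),'valid')==10)[0]
    if len(xs): print(y,420+xs.min(),420+xs.max()+9,cast(c,[[420+xs.max()+9.5,y]],18)[0,:2].round(1))
E
```

```text
screw [290.97 130.1 ] [[722.2  45.2  20. ]]
screw [431.83 123.96] [[ 729.8 -237.4   20. ]]
screw [291.79 161.71] [[657.   43.9  20. ]]
screw [434.61 155.73] [[ 664.2 -239.4   20. ]]
far 31 91.20983448835938
near 32 90.84763137800849
4 518 556 [670.4 -32.9]
16 517 563 [677.1 -40.5]
28 515 561 [677.3 -48.4]
40 483 559 [677.6 -56.5]
52 460 625 [728.4 -63.5]
64 454 619 [726.1 -71.9]
76 456 553 [678.3 -81.4]
88 507 551 [678.6 -90. ]
100 505 549 [678.8 -98.8]
112 503 534 [ 669.  -107.9]
124 502 616 [ 735.1 -115.5]
136 500 614 [ 735.9 -124.8]
148 499 611 [ 735.9 -134.2]
160 497 608 [ 735.9 -143.8]
172 499 605 [ 735.9 -153.6]
184 497 603 [ 736.7 -163.6]
196 496 600 [ 736.8 -173.7]
208 494 597 [ 736.8 -184.1]
220 496 594 [ 736.8 -194.7]
232 503 592 [ 737.7 -205.4]
244 502 589 [ 737.7 -216.4]
256 494 586 [ 737.7 -227.7]
```

Screws and rail edges give the track at 91.5° and the strap measures about 91.3°. The ball is central, the tilt is zero and the grip is steady at 30 N, so I'm handing in.

```bash
python3 - <<'E'
from station import r
o=r.observe();print(o["t"],abs(o["joint_vel"]).max(),o["opening"]);print(r.job_done())
E
```

```text
30.15 0.0016723735527736094 63.878739147565504
the job is handed in; nothing more can be done
None
```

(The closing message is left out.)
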